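# Rack the bead tubs behind a toothed retaining bar

## Task

Put the bead tubs away in their rack: lift the pawl, draw the toothed bar fully out, and stand every tub wholly between the ends of the low back rail. Then, holding the ruler by its grip, use its long edge to push the whole row straight and flush against the rail, so that the ruler lies along all of the tubs at once. Finish with the ruler laid back centred on its cork rest, either way round, the bar slid fully home in front of the row and the pawl lowered into its teeth, and leave the jar, hoop, caddy and tweezers where they are.

Things in the scene. Friction and masses are not known exactly. Their poses are not given: they have to be found in the camera images.
- rail: the fixed rack: wooden back rail 230 mm long (y = +-115 mm), 30 mm high, running on at its -y end to a steel guide. Origin: middle of the rail's front face at table height; its x points away from the robot, into the rail, so the tubs stand on the table at negative x: centre at x = -17 mm when flush. The bar's lane is x = -50 to -38 mm.
- bar (a joint): how far the toothed bar is withdrawn along the rack's -y, m: 0 home (crosses before the row, tip at rack y = +90 mm), 0.21 fully out (tip at -120 mm). Bar 12 mm wide, z = 8 to 20 mm, saw teeth 6 mm high on top. Slides with 1.5 N, stays where left. With the pawl down it draws out 6 mm at most; pushed in under the pawl, the teeth raise the pawl, which stays raised.
- bar_knob (a point): top centre of the bar's upright wooden knob, a cylinder 18 mm in diameter from z = 20 to 48 mm, on the bar's lane (x = -44 mm of the rack); at y = -220 mm of the rack when the bar is home
- pawl (a joint): angle of the brass pawl on the guide, rad: 0 down in the teeth, 0.55 fully lifted (its stop), clear of the teeth above 0.35. Friction hinge: stays where left, takes about 1 N at the lever's top. It reaches 0 only where its tip drops between two teeth, as it does with the bar fully home.
- pawl_hinge (a point): the pawl's hinge (axis along the rack's x), at rack x = -44, y = -155, z = 34 mm, on the steel guide, which stands at rack x = -59 to -29, y = -165 to -125 mm and is 42 mm high
- lever_top (a point): middle of the top end of the pawl's upright thumb lever, a brass strip 55 mm long, 16 mm wide (rack x), 7 mm thick, rising from point pawl_hinge. At pawl 0 it leans 0.2 rad to the rack's +y; pushing its top to -y lifts the pawl, to a lean of 0.35 rad to -y at the stop; pushing it back to +y lowers it.
- tub1: a closed round bead tub, clear plastic with beads and a white lid, 34 mm in diameter, 40 mm high, 50 g, all alike. Origin: centre of its underside. 3 to 5 of the five tubs are there.
- tub2: a closed round bead tub, clear plastic with beads and a white lid, 34 mm in diameter, 40 mm high, 50 g, all alike. Origin: centre of its underside.
- tub3: a closed round bead tub, clear plastic with beads and a white lid, 34 mm in diameter, 40 mm high, 50 g, all alike. Origin: centre of its underside.
- tub4: a closed round bead tub, clear plastic with beads and a white lid, 34 mm in diameter, 40 mm high, 50 g, all alike. Origin: centre of its underside.
- tub5: a closed round bead tub, clear plastic with beads and a white lid, 34 mm in diameter, 40 mm high, 50 g, all alike. Origin: centre of its underside.
- ruler: wide aluminium ruler, 210 mm long (its y axis), 70 mm wide (x), 6 mm thick, 200 g, with a wooden grip along the middle of its top: 16 mm wide (x), 80 mm long (y), from 6 to 36 mm above its underside. Either long edge serves (they are 35 mm from the middle). Origin: centre of its underside. It lies on the rest at the start.
- rest: the ruler's fixed cork rest, a slab 60 x 140 mm (x, y), 10 mm thick; the ruler lies along its y axis, centred, overhanging it. Origin: centre of its underside on the table.
- jar: ceramic jar with a twist-lock lid, 96 mm wide, 112 mm high; leave alone. Origin: centre of its underside.
- hoop: empty oval wooden embroidery hoop, 210 x 140 mm, 10 mm thick, lying flat; leave alone. Origin: its centre, on the table.
- caddy: small open stainless caddy, 90 x 130 x 60 mm; leave alone. Origin: centre of its underside.
- tweezers: chrome tweezers, 116 mm long, lying on the table; leave alone. Origin: their middle, on the table.
Not all that is in view belongs to the job. Of the things shaped like the ruler, the aluminium one is meant.

How it is judged:
On the way, in this order (a step that is already met when the one before it is completed fails the run):
1. the pawl is lifted clear of the teeth (angle over 0.35 rad) (value of joint pawl above 0.35 rad), for 0.2 s.
2. the toothed bar is withdrawn clear of the row (over 0.195 m) (value of joint bar above 0.195 m), for 0.2 s.
3. all the tubs stand flush against the rail (centre within 5 mm of flush) with the held ruler, within 25 mm of the table, lying along all of them (its long edge within 6 mm of each) (x of tub1 in the frame of rail between -0.022 and -0.012 m and y of tub1 in the frame of rail between -0.1 and 0.1 m and height (world z) of each of tub1, tub2, tub3, tub4, tub5 below 0.008 m and angle between each of tub1, tub2, tub3, tub4, tub5's own z axis and vertical below 0.12 rad and x of tub1 in the frame of ruler between -0.058 and 0.058 m and y of tub1 in the frame of ruler between -0.112 and 0.112 m and x of tub2 in the frame of rail between -0.022 and -0.012 m and y of tub2 in the frame of rail between -0.1 and 0.1 m and x of tub2 in the frame of ruler between -0.058 and 0.058 m and y of tub2 in the frame of ruler between -0.112 and 0.112 m and x of tub3 in the frame of rail between -0.022 and -0.012 m and y of tub3 in the frame of rail between -0.1 and 0.1 m and x of tub3 in the frame of ruler between -0.058 and 0.058 m and y of tub3 in the frame of ruler between -0.112 and 0.112 m and x of tub4 in the frame of rail between -0.022 and -0.012 m and y of tub4 in the frame of rail between -0.1 and 0.1 m and x of tub4 in the frame of ruler between -0.058 and 0.058 m and y of tub4 in the frame of ruler between -0.112 and 0.112 m and x of tub5 in the frame of rail between -0.022 and -0.012 m and y of tub5 in the frame of rail between -0.1 and 0.1 m and x of tub5 in the frame of ruler between -0.058 and 0.058 m and y of tub5 in the frame of ruler between -0.112 and 0.112 m and height (world z) of ruler below 0.025 m and contact force between the fingers and ruler above 0.5 N), for 0.2 s.
At the end, for the whole second after the job is handed in: All tubs upright against the rail (centres within 5 mm of flush, 100 mm of its middle); bar home (under 6 mm), pawl down (under 0.12 rad); ruler flat on its rest (within 20 mm across, 30 mm along, 0.2 rad); all at rest (x of tub1 in the frame of rail between -0.022 and -0.012 m and y of tub1 in the frame of rail between -0.1 and 0.1 m and height (world z) of each of tub1, tub2, tub3, tub4, tub5 below 0.008 m and angle between each of tub1, tub2, tub3, tub4, tub5's own z axis and vertical below 0.12 rad and linear speed of each of tub1, tub2, tub3, tub4, tub5, ruler below 0.02 m/s and x of tub2 in the frame of rail between -0.022 and -0.012 m and y of tub2 in the frame of rail between -0.1 and 0.1 m and x of tub3 in the frame of rail between -0.022 and -0.012 m and y of tub3 in the frame of rail between -0.1 and 0.1 m and x of tub4 in the frame of rail between -0.022 and -0.012 m and y of tub4 in the frame of rail between -0.1 and 0.1 m and x of tub5 in the frame of rail between -0.022 and -0.012 m and y of tub5 in the frame of rail between -0.1 and 0.1 m and value of joint bar below 0.006 m and value of joint pawl below 0.12 rad and x of ruler in the frame of rest between -0.02 and 0.02 m and y of ruler in the frame of rest between -0.03 and 0.03 m and z of ruler in the frame of rest between 0.006 and 0.016 m and angle between ruler's own z axis and vertical below 0.1 rad and angle between the y axis of ruler and the y axis of rest, either way round below 0.2 rad); the robot touches nothing.
It fails at once if the jar moved by more than 30 mm (distance of jar from where it was at the start of the episode above 0.03 m).
It fails at once if the hoop moved by more than 30 mm (distance of hoop from where it was at the start of the episode above 0.03 m).
It fails at once if the caddy moved by more than 30 mm (distance of caddy from where it was at the start of the episode above 0.03 m).
It fails at once if the tweezers moved by more than 30 mm (distance of tweezers from where it was at the start of the episode above 0.03 m).
Of tub1, tub2, tub3, tub4, tub5 only 3 to 5 are there at a start; the rules pass over those that are not, and their reading is None.
At some moment in a run one of tub1, tub2, tub3, tub4, tub5 may be knocked a few centimetres aside while the robot is not near it.
It also fails if it takes over 210 s, if anything falls off the work surface, if the arm or the gripper's body presses on something with over 40 N, if the wrist force passes 120 N, or if a joint passes its speed limit or range.

## Robot

A 7-joint arm with a two-finger parallel gripper is mounted at the origin on the work surface. World frame = base frame: x ahead of the robot, y to its left, z up, the work surface at z = 0. Lengths are in m, angles in rad, forces in N, time in s.
With the tool pointing down it reaches from about 0.425 to 0.875 m from the base axis. Payload 4.7 kg.
Tool frame: the origin (TCP) lies between the finger pads; the fingertips stand 14 mm ahead of it and the grasp point (between the pads) lies 5 mm behind it; z points along the fingers, y is the line along which they close (so a half turn about z gives the same grasp; the last joint's range is limited). The gripper opens to 87 mm and grips with 3 to 60 N. Pads are 19 mm wide; open, the fingers measure 117 mm over their backs; the gripper's body (75 mm by 190 mm) begins 51 mm behind the grasp point.
Start: joints at [1.174, 0.321, -0.07, 1.45, 0.023, 1.371, -0.057], TCP at [0.26, -0.596, 0.237] pointing down, gripper open.
Joint ranges: [-2.86, 2.86], [-0.3, 2.09], [-1.38, 1.24], [0.06, 2.45], [-1.56, 4.7], [0.09, 2.05], [-2.69, 2.69]. Speed limits (rad/s): [2.57, 2.57, 3.14, 3.14, 3.14, 3.14, 3.14].

## Interface

Orientations are given as a rotation vector (axis times angle).
In Python, from bench import ctrl gives the robot as it stands.
- The arm moves only by the shell command python3 -m inch 'ROWS' [OPENING] [FORCE]. ROWS is JSON, a list of rows, each a list of 6 numbers: the shift along the world's x, y, z in mm, then the turn, a rotation vector about the world's x, y, z in degrees. In form: [[tx, ty, tz, rx, ry, rz], ...]. A call has 1 to 20 rows; each row is the pose to reach, as a shift and turn from the pose commanded when the call began; what a row does not reach only later rows make up. A row lasts 1/8 s, in which the tool goes at most 62.5 mm and 10.7 degrees, less where a joint would pass 70% of its speed; a pose out of reach is approached as far as the arm can. A call with a gripper value outside its range is refused whole. OPENING is the finger opening in mm, from 0 to 87, set as the call begins (- or left out, the last holds). The fingers move at their own pace and stop on an object; FORCE is the grip in N (left out, the last holds). Time passes only in rows, so rows that repeat a pose let the fingers close. It gives the time, the measured TCP pose, the force, the opening and the grip force at its end, in the units of the state.
- ctrl.get_state(): the state, without advancing time (a new reading comes with each control period).
- ctrl.get_image(name): name is "side" or "top"; returns (picture, depth): 420x560x3 uint8, red, green, blue; 420x560 float32, m along the optical axis (not along the pixel's ray), 0 where there is no reading.
- ctrl.camera_params(name): a dict with "mtx" (3x3 intrinsics, pixels), "T" (4x4, takes a point from camera to world coordinates). Camera axes: x right, y down, z forward; pixel columns grow to the right and rows downward; lengths in m; the calibration is good to about 2 mm. A picture is of the moment at which its call begins. camera_params takes no time and is no camera call.
- ctrl.close_job(): hands the job in; it is judged then, once.
The state is a dict: "time": time; "joint_positions": joint angles; "qd": joint speeds; "joint_torque": joint torques, N m; "position": TCP position; "tool_rot": TCP orientation; "ft_force": force on the tool from outside, world axes, zero at the start; "torque": the same for the moment, N m; "grip_width": opening from 0.0 (shut) to 1.0 (fully open); "grip_force": force on a finger pad.
Only numpy, scipy, OpenCV 4.12 (cv2) and the standard library are available. Lean on these libraries where they do the work, as an engineer would, in place of code of your own. Each camera call takes 0.05 s, during which the arm holds its last target. There are 200 camera calls.

## Working session

There is one attempt and no reset: what is moved stays moved. The work goes in short steps, Python scripts to look and compute and a shell command to move; the robot and the scene stay as the last step left them, time stands still between calls to the robot, and variables do not carry over. Pictures are saved under pics/ and viewed, at most 15 in all, crops included, and the job is handed in when it is done.

```bash
ls; mkdir -p pics; cat > h.py <<'E'
import numpy as np, cv2
from bench import ctrl
def snap(n,fn):
    im,d=ctrl.get_image(n); cv2.imwrite(f'pics/{fn}.png',im[:,:,::-1]); np.save(f'pics/{fn}.npy',d); return im,d
def pt(n,d,u,v,z=None):
    p=ctrl.camera_params(n);K=p['mtx'];T=p['T']
    r=np.array([(u-K[0][2])/K[0][0],(v-K[1][2])/K[1][1],1])
    if z is None:
        return T[:3,:3]@(r*d[int(v),int(u)])+T[:3,3]
    w=T[:3,:3]@r; return T[:3,3]+w*(z-T[2,3])/w[2]
E
python3 - <<'E'
from h import *
for n in('top','side'):
    snap(n,n+'0'); print(n,np.round(ctrl.camera_params(n)['T'],3).tolist(),np.round(ctrl.camera_params(n)['mtx'],1).tolist())
s=ctrl.get_state();print(s)
E
```

```text
pics
top [[-0.023, -0.982, 0.187, 0.282], [-1.0, 0.026, 0.012, -0.036], [-0.017, -0.187, -0.982, 1.339], [0.0, 0.0, 0.0, 1.0]] [[404.4, 0.0, 278.4], [0.0, 404.4, 211.8], [0.0, 0.0, 1.0]]
side [[-0.722, -0.366, 0.587, -0.129], [-0.691, 0.384, -0.612, 0.681], [-0.001, -0.848, -0.53, 0.687], [0.0, 0.0, 0.0, 1.0]] [[463.3, 0.0, 276.5], [0.0, 463.3, 220.9], [0.0, 0.0, 1.0]]
{'time': 0.1, 'joint_positions': array([ 1.17407744,  0.32174643, -0.07007163,  1.45158315,  0.02259992,
        1.37078299, -0.05691053]), 'qd': array([ 3.06431749e-04, -1.56334621e-03,  6.50727012e-04, -3.97171676e-03,
        6.96728068e-05, -1.73211664e-03,  2.70658533e-04]), 'joint_torque': array([-3.04030018e-04, -4.92572057e+01, -4.05618399e-01, -3.13400209e+01,
       -6.40631374e-02,  3.94470873e-02,  9.91757042e-05]), 'position': array([ 0.25934169, -0.59549838,  0.2355572 ]), 'tool_rot': array([-3.07390780e+00, -6.40451433e-01,  7.04923249e-04]), 'ft_force': array([ 0.27299641,  0.63479502, -0.40028812]), 'torque': array([ 0.03584105,  0.00739418, -0.01205315]), 'grip_force': 0.0, 'grip_width': 1.000504690132748}
```

View pics/top0.png

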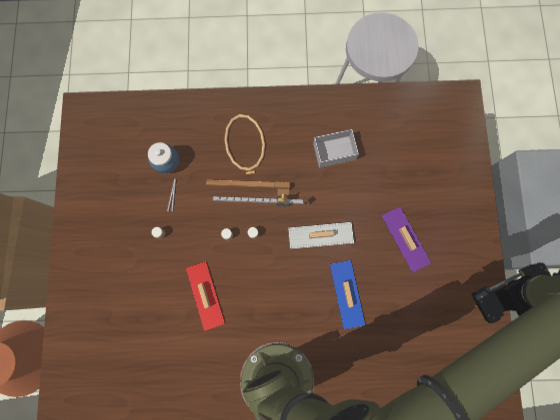

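View pics/side0.png

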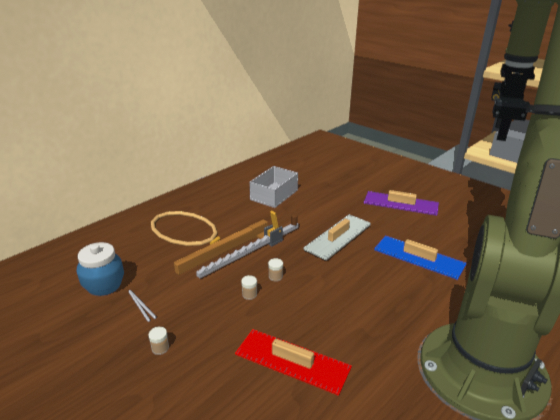

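The top view shows three tubs, near (157,232), (227,234) and (253,232). The rail runs (207,182)-(290,186), the knob is near (308,200), and the aluminium ruler is near (321,235). I'll enlarge it to read the pixels off.

```bash
python3 - <<'E'
from h import *
im=cv2.imread('pics/top0.png'); c=im[168:258,198:363]; cv2.imwrite('pics/c1.png',cv2.resize(c,None,fx=4.8,fy=4.8,interpolation=cv2.INTER_CUBIC))
im=cv2.imread('pics/side0.png'); c=im[200:310,140:310]; cv2.imwrite('pics/c2.png',cv2.resize(c,None,fx=4.5,fy=4.5,interpolation=cv2.INTER_CUBIC))
E
```

```text
(no output)
```

View pics/c1.png

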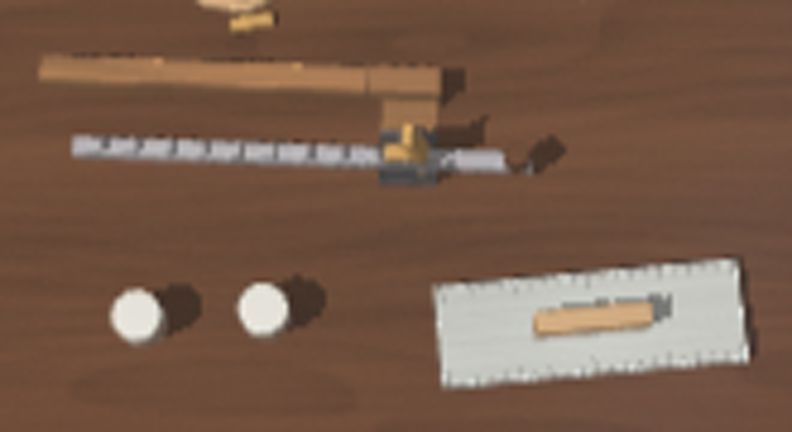

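View pics/c2.png

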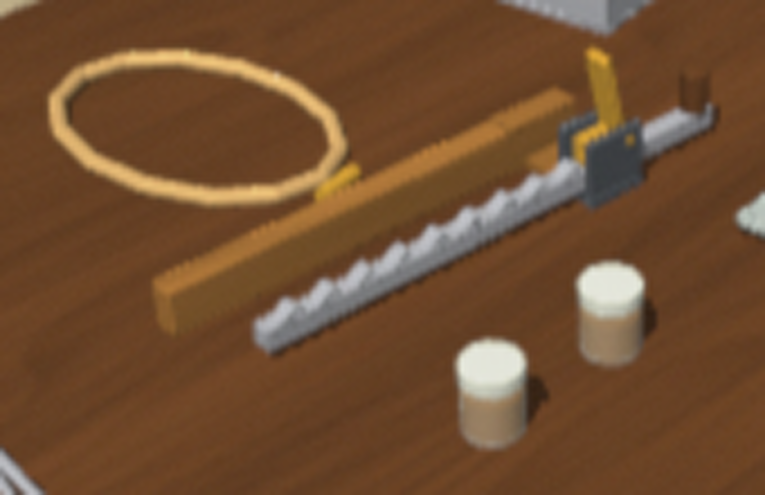

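```bash
python3 - <<'E'
from h import *
d=np.load('pics/top0.npy')
def q(name,u,v,z,crop=True):
    if crop:u,v=198+u/4.8,168+v/4.8
    p=pt('top',d,u,v,z);pd=pt('top',d,u,v);print(name,np.round(p*1000,1),'depth',np.round(pd*1000,1));return p
a=q('railL',38,80,.03);b=q('railR',366,92,.03)
y=(a-b)[:2];L=np.linalg.norm(y);y/=L;x=np.array([y[1],-y[0]]);o=(a+b)[:2]/2
print('L',L,'yaw',np.degrees(np.arctan2(-y[0],y[1])),'o',o)
R=np.c_[x,y]
for n,u,v,z in[('bartip',72,147,.02),('guideFL',380,184,.042),('guideFR',436,184,.042),('leverTop',409,124,.087),('knobside',505,160,.02),('t1',137,315,.04),('t2',263,308,.04)]:
    p=q(n,u,v,z);print('   rack',np.round(R.T@(p[:2]-o)*1000,1))
p=q('t3',157.5,232,.04,False);print('   rack',np.round(R.T@(p[:2]-o)*1000,1))
c=np.array([q('ru',u,v,.016) for u,v in[(434,286),(738,260),(748,360),(443,386)]])
m=c.mean(0);v=(c[0]+c[3]-c[1]-c[2])[:2];print('ruler',m,'yaw',np.degrees(np.arctan2(-v[0],v[1])),np.linalg.norm(v)/2,'rack',R.T@(m[:2]-o))
print('knob top',o+R@[-.044,-.22],'lever',o+R@[-.044,-.155])
ds=np.load('pics/side0.npy')
for n,u,v in[('lev',597,52),('knob',694,70),('t1',490,362),('t2',611,284)]: print(n,np.round(1000*pt('side',ds,140+u/4.5,200+v/4.5),1))
E
```

```text
railL [631.  220.8  30. ] depth [ 6.390e+02  2.267e+02 -3.000e-01]
railR [616.1  -7.9  30. ] depth [619.2  -7.7  17.7]
L 0.22919500722002883 yaw -3.7188665979680753 o [0.62353192 0.10641599]
bartip [584.7 198.4  20. ] depth [584.6 198.4  20.2]
   rack [-44.7  89.3]
guideFL [548.1 -16.4  42. ] depth [556.5 -15.8   1.4]
   rack [ -67.3 -127.4]
guideFR [547.1 -54.6  42. ] depth [ 5.557e+02 -5.520e+01 -1.000e-01]
   rack [ -65.8 -165.6]
leverTop [579.  -37.2  87. ] depth [579.4 -37.2  85.3]
   rack [ -35.2 -146.2]
knobside [ 567.4 -103.3   20. ] depth [ 565.5 -102.8   28.7]
   rack [ -42.4 -212.9]
t1 [462.5 149.9  40. ] depth [463.  150.5  36.4]
   rack [-163.5   33. ]
t2 [465.1  64.6  40. ] depth [465.6  64.9  36.6]
   rack [-155.4  -52. ]
t3 [473.5 375.3  40. ] depth [473.4 374.9  41.1]
   rack [-167.1  258.6]
ru [480.8 -51.6  16. ] depth [483.2 -51.8   0. ]
ru [ 493.5 -261.3   16. ] depth [ 493.5 -261.3   16. ]
ru [ 424.3 -264.2   16. ] depth [ 426.2 -267.1   -1. ]
ru [411.7 -55.8  16. ] depth [412.1 -55.9  12.1]
ruler [ 0.45260599 -0.15821931  0.016     ] yaw 3.469243551805012 0.2094528472587988 rack [-0.15340152 -0.27516447]
knob top [ 0.56535517 -0.11026688] lever [ 0.56957113 -0.04540375]
lev [571.1 -35.5  88.5]
knob [ 563.8 -109.7   47.1]
t1 [462.1 151.9  38.9]
t2 [460.5  68.6  41.4]
```

```bash
python3 -m inch '[[313,590,0,0,0,62.8],[313,590,0,0,0,62.8],[313,590,0,0,0,62.8],[313,590,0,0,0,62.8],[313,590,0,0,0,62.8],[313,590,0,0,0,62.8],[313,590,0,0,0,62.8],[313,590,0,0,0,62.8],[313,590,0,0,0,62.8],[313,590,0,0,0,62.8],[313,590,0,0,0,62.8],[313,590,0,0,0,62.8],[313,590,0,0,0,62.8],[313,590,0,0,0,62.8],[313,590,0,0,0,62.8],[313,590,0,0,0,62.8]]' 0 20
```

```text
time: 2.1
position: [0.5724, -0.0067, 0.2367]
tool_rot: [2.292, 2.148, -0.0]
ft_force: [-0.2, -0.4, 0.6]
grip_width: 0.008
grip_force: 0.0
```

```bash
python3 -m inch '[[0,0,-60,0,0,0],[0,0,-110,0,0,0],[0,0,-145,0,0,0],[0,0,-158,0,0,0],[0,0,-158,0,0,0],[-0.5,-7,-158,0,0,0],[-1,-14,-158,0,0,0],[-1.4,-21,-158,0,0,0],[-1.8,-28,-158,0,0,0],[-2,-32,-158,0,0,0],[-2.4,-36,-158,0,0,0],[-2.4,-36,-158,0,0,0],[-2.4,-36,-158,0,0,0]]'; python3 - <<'E'
from h import *
im,d=snap('side','s1')
cv2.imwrite('pics/s1c.png',cv2.resize(im[190:290,200:330,::-1],None,fx=4.5,fy=4.5))
E
```

```text
time: 3.72
position: [0.5704, -0.0413, 0.0786]
tool_rot: [-2.29, -2.15, -0.001]
ft_force: [1.2, 3.4, 0.5]
grip_width: 0.005
grip_force: 1.6
```

View pics/s1c.png

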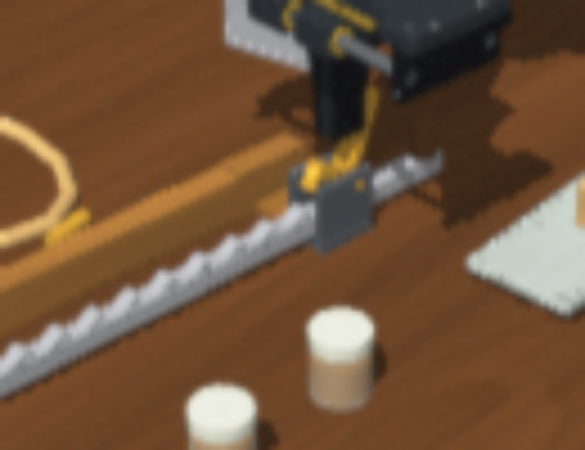

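The lever now leans to -y, at about (370,105), and the pawl is up. I'll push a few mm more toward its stop, then back off and rise.

```bash
python3 -m inch '[[-0.2,-2,0,0,0,0],[-0.3,-4,0,0,0,0],[-0.3,-4,0,0,0,0]]'; python3 -m inch '[[1,20,0,0,0,0],[1,20,60,0,0,0],[-4,-30,81,0,0,0],[-4,-68,81,0,0,0],[-4,-68,81,0,0,0]]' 60; python3 - <<'E'
from h import *
s=ctrl.get_state();o=np.array([.6235,.1064]);a=np.radians(-3.72);R=np.array([[np.cos(a),-np.sin(a)],[np.sin(a),np.cos(a)]])
print(s['position'],R.T@(s['position'][:2]-o), o+R@[-.044,-.22])
im,d=snap('side','s2')
cv2.imwrite('pics/s2c.png',cv2.resize(im[150:290,200:370,::-1],None,fx=4,fy=4))
E
```

```text
time: 4.15
position: [0.5703, -0.0419, 0.0786]
tool_rot: [-2.287, -2.15, -0.006]
ft_force: [2.1, 9.0, 0.4]
grip_width: 0.007
grip_force: 4.2
time: 4.78
position: [0.5645, -0.1202, 0.1593]
tool_rot: [2.299, 2.139, -0.006]
ft_force: [-0.2, 0.5, -0.6]
grip_width: 0.49
grip_force: 0.0
[ 0.56445098 -0.12018219  0.15928531] [-0.04422381 -0.22993593] [ 0.56531897 -0.11028172]
```

View pics/s2c.png

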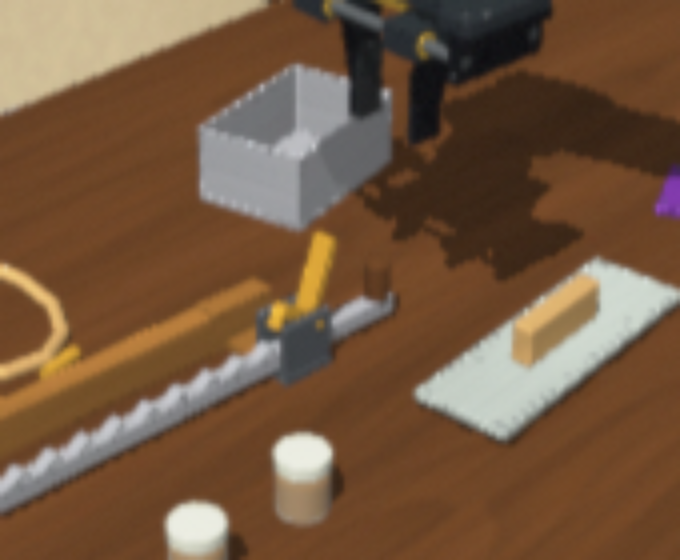

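The lever at (318,265) leans to -y and the pawl is at its stop. Next I grip the knob.

```bash
python3 -m inch '[[1,9,0,0,0,0],[1,9,-60,0,0,0],[1,9,-105,0,0,0],[1,9,-121,0,0,0],[1,9,-121,0,0,0]]' 60; python3 -m inch '[[0,0,0,0,0,0],[0,0,0,0,0,0],[0,0,0,0,0,0],[0,0,0,0,0,0],[0,0,0,0,0,0]]' 0 25;
```

```text
time: 5.45
position: [0.5666, -0.1035, 0.0382]
tool_rot: [-2.288, -2.15, 0.001]
ft_force: [-0.0, -0.3, -0.4]
grip_width: 0.688
grip_force: 0.0
time: 6.08
position: [0.5669, -0.105, 0.0387]
tool_rot: [2.291, 2.149, 0.0]
ft_force: [0.9, -0.0, -0.7]
grip_width: 0.207
grip_force: 2.1
```

```bash
python3 -m inch '[[0,0,0,0,0,0],[-1.3,-20,0,0,0,0],[-2.6,-40,0,0,0,0],[-3.9,-60,0,0,0,0],[-5.2,-80,0,0,0,0],[-6.5,-100,0,0,0,0],[-7.8,-120,0,0,0,0],[-9.1,-140,0,0,0,0],[-10.4,-160,0,0,0,0],[-11.7,-180,0,0,0,0],[-12.7,-195,0,0,0,0],[-13.4,-206,0,0,0,0],[-13.8,-212,0,0,0,0],[-13.8,-212,0,0,0,0],[-13.8,-212,0,0,0,0]]'
```

```text
time: 7.95
position: [0.5535, -0.3145, 0.0387]
tool_rot: [-2.288, -2.15, -0.003]
ft_force: [2.2, 4.7, 2.7]
grip_width: 0.2
grip_force: 25.0
```

```bash
python3 -m inch '[[0,0,0,0,0,0],[0,0,0,0,0,0],[0,0,50,0,0,0],[0,0,110,0,0,0],[-20,60,120,0,0,0],[-34,122,120,0,0,0],[-48,182,120,0,0,0],[-62,242,120,0,0,0],[-76,302,120,0,0,0],[-90,360,120,0,0,0],[-90,383,120,0,0,0],[-90,383,120,0,0,0],[-90,383,120,0,0,0]]' 60; python3 - <<'E'
from h import *
im,d=snap('top','t1'); snap('side','s3')
for n,u,v in[('t1',227,234),('t2',253,232),('t3',157.5,232)]:
    hsv=cv2.cvtColor(im,cv2.COLOR_RGB2HSV); w=(hsv[...,1]<50)&(hsv[...,2]>140); m=np.zeros_like(w); m[int(v)-9:int(v)+9,int(u)-9:int(u)+9]=1
    ys,xs=np.nonzero(w&m); print(n,xs.mean(),ys.mean(),len(xs),np.round(1000*pt('top',d,xs.mean(),ys.mean(),.04)))
E
```

```text
time: 9.57
position: [0.463, 0.0641, 0.1583]
tool_rot: [2.293, 2.147, -0.002]
ft_force: [-0.6, -0.3, -0.7]
grip_width: 0.688
grip_force: 0.0
t1 nan nan 0 [nan nan nan]
t2 nan nan 0 [nan nan nan]
t3 156.37078651685394 231.7865168539326 89 [474. 379.  40.]<stdin>:5: RuntimeWarning: Mean of empty slice.
  ret = ret.dtype.type(ret / rcount)
```

View pics/s3.png

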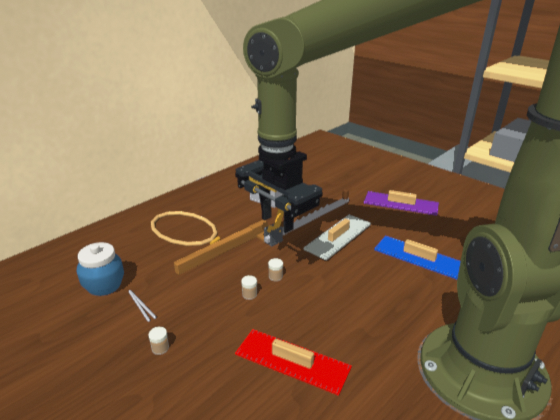

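The bar is out, with its knob near (347,193), and both middle tubs are unmoved. I'll pick the one at (276,269).

```bash
python3 -m inch '[[0,0,-60,0,0,0],[0,0,-110,0,0,0],[0,0,-133,0,0,0],[0,0,-133,0,0,0]]' 60; python3 -m inch '[[0,0,0,0,0,0],[0,0,0,0,0,0],[0,0,0,0,0,0],[0,0,0,0,0,0],[0,0,0,0,0,0],[0,0,0,0,0,0],[0,0,30,0,0,0],[0,0,60,0,0,0],[50,-8,60,0,0,0],[102,-16,60,0,0,0],[102,-16,60,0,0,0],[102,-16,30,0,0,0],[102,-16,10,0,0,0],[102,-16,1,0,0,0],[102,-16,0.5,0,0,0],[102,-16,0.5,0,0,0]]' 0 12
```

```text
time: 10.18
position: [0.4614, 0.0648, 0.0238]
tool_rot: [-2.291, -2.145, 0.005]
ft_force: [0.1, 0.4, 0.6]
grip_width: 0.688
grip_force: 0.0
time: 12.18
position: [0.5654, 0.0501, 0.0266]
tool_rot: [2.291, 2.149, 0.001]
ft_force: [-0.7, 0.2, -0.4]
grip_width: 0.388
grip_force: 12.0
```

```bash
python3 -m inch '[[0,0,0,0,0,0],[0,0,0,0,0,0],[0,0,0,0,0,0],[0,0,50,0,0,0],[0,0,90,0,0,0],[-40,40,90,0,0,0],[-80,80,90,0,0,0],[-103,101,90,0,0,0],[-103,101,90,0,0,0],[-103,101,40,0,0,0],[-103,101,10,0,0,0],[-103,101,-1,0,0,0],[-103,101,-1,0,0,0]]' 52; python3 -m inch '[[0,0,0,0,0,0],[0,0,0,0,0,0],[0,0,0,0,0,0],[0,0,0,0,0,0],[0,0,0,0,0,0],[0,0,0,0,0,0],[0,0,30,0,0,0],[0,0,60,0,0,0],[50,-20,60,0,0,0],[106,-41,60,0,0,0],[106,-41,60,0,0,0],[106,-41,30,0,0,0],[106,-41,10,0,0,0],[106,-41,1,0,0,0],[106,-41,0.5,0,0,0],[106,-41,0.5,0,0,0]]' 0 12
```

```text
time: 13.8
position: [0.4624, 0.1508, 0.025]
tool_rot: [-2.291, -2.148, 0.0]
ft_force: [0.3, -0.1, 0.1]
grip_width: 0.598
grip_force: 0.0
time: 15.8
position: [0.5684, 0.1103, 0.0261]
tool_rot: [2.29, 2.149, 0.001]
ft_force: [-0.2, 1.0, -0.9]
grip_width: 0.385
grip_force: 12.0
```

```bash
python3 -m inch '[[0,0,0,0,0,0],[0,0,0,0,0,0],[0,0,0,0,0,0],[0,0,50,0,0,0],[0,0,90,0,0,0],[-40,60,90,0,0,0],[-80,120,90,0,0,0],[-95,160,90,0,0,0],[-95,160,90,0,0,0]]' 52;  python3 - <<'E'
from h import *
im,d=snap('top','t2')
hsv=cv2.cvtColor(im,cv2.COLOR_RGB2HSV); w=((hsv[...,1]<50)&(hsv[...,2]>140)).astype(np.uint8)
n,l,st,c=cv2.connectedComponentsWithStats(w[80:330,60:480])
o=np.array([.6235,.1064]);a=np.radians(-3.72);R=np.array([[np.cos(a),-np.sin(a)],[np.sin(a),np.cos(a)]])
for s,q in zip(st,c):
    if 40<s[4]<200:
        p=pt('top',d,q[0]+60,q[1]+80,.04);print(q+[60,80],s[4],np.round(p*1000),np.round(1000*R.T@(p[:2]-o)))
print(ctrl.get_state()['position'])
im=im[100:310,100:380,::-1];cv2.imwrite('pics/t2c.png',cv2.resize(im,None,fx=2.5,fy=2.5))
E
```

```text
time: 16.92
position: [0.4695, 0.2761, 0.1165]
tool_rot: [-2.279, -2.16, -0.003]
ft_force: [-0.2, 0.0, 0.2]
grip_width: 0.598
grip_force: 0.0
[348.75714286  81.32857143] 70 [ 985. -275.   40.] [ 386. -357.]
[317.025 152.35 ] 80 [ 730. -154.   40.] [ 123. -253.]
[338.8        202.28421053] 190 [ 557. -219.   40.] [ -46. -329.]
[0.47147981 0.27277525 0.11602485]
```

View pics/t2c.png

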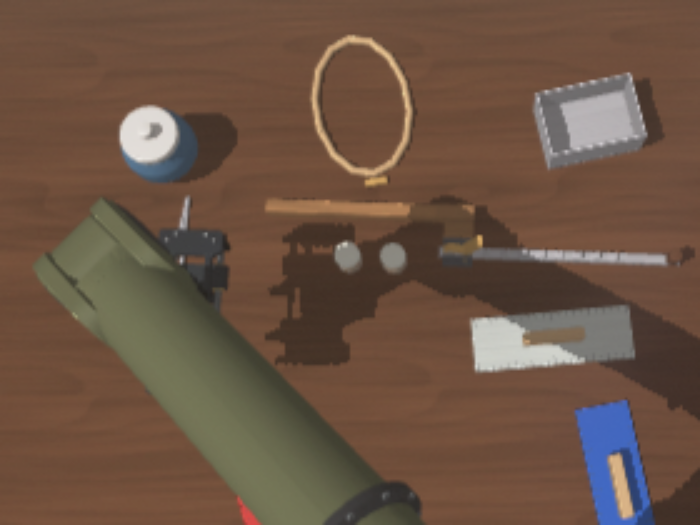

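Two tubs stand in place at (347,257) and (392,258), and the arm hides the third from above, so I'll measure that one from the side.

```bash
cat >> h.py <<'E'
o=np.array([.6235,.1064]);a=np.radians(-3.72);R=np.array([[np.cos(a),-np.sin(a)],[np.sin(a),np.cos(a)]])
def rack(p): return np.round(1000*R.T@(np.asarray(p)[:2]-o),1)
def lids(n,d,im,s=70,v=110):
    hsv=cv2.cvtColor(im,cv2.COLOR_RGB2HSV); w=((hsv[...,1]<s)&(hsv[...,2]>v)).astype(np.uint8)
    p=ctrl.camera_params(n);K=p['mtx'];T=p['T']; H,W=d.shape;u,vv=np.meshgrid(range(W),range(H))
    P=np.stack([(u-K[0][2])/K[0][0]*d,(vv-K[1][2])/K[1][1]*d,d],-1)@T[:3,:3].T+T[:3,3]
    ok=(w>0)&(abs(P[...,2]-.04)<.008)&(P[...,0]>.4)&(P[...,0]<.65)&(P[...,1]>-.02)&(P[...,1]<.5)
    k,l,st,c=cv2.connectedComponentsWithStats(ok.astype(np.uint8))
    for i in range(1,k):
        if st[i][4]>30:
            m=P[l==i];q=(m.max(0)+m.min(0))/2;print(n,c[i].round(),st[i][4],np.round(1000*q,1),'med',np.round(1000*np.median(m,0),1),rack(q))
E
python3 - <<'E'
from h import *
im,d=snap('side','s4'); lids('side',d,im)
d=np.load('pics/side0.npy');im=cv2.imread('pics/side0.png')[:,:,::-1];lids('side',d,im)
d=np.load('pics/top0.npy');im=cv2.imread('pics/top0.png')[:,:,::-1];lids('top',d,im)
E
```

```text
side [250. 244.] 122 [561.9  53.1  38.4] med [559.3  54.8  40.8] [-58.  -57.1]
side [157. 334.] 241 [472.9 380.9  37.9] med [469.5 382.2  40.7] [-168.1  264.2]
side [275. 264.] 146 [463.5  67.1  38.9] med [461.1  69.8  40.8] [-157.1  -49.6]
side [249. 281.] 168 [461.4 153.7  38.5] med [459.4 155.4  40.6] [-164.8   36.7]
side [157. 334.] 236 [472.8 380.4  38.5] med [470.  382.7  40.9] [-168.1  263.6]
top [157. 231.] 88 [475.3 378.6  38.9] med [476.3 379.   39.8] [-165.6  262. ]
top [252. 232.] 84 [467.3  65.6  39.6] med [466.3  66.7  40. ] [-153.2  -50.9]
top [226. 233.] 87 [465.  152.3  39.6] med [464.8 151.8  39.1] [-161.2   35.5]
```

```bash
python3 -m inch '[[0,54,0,0,0,0],[0,107,0,0,0,0],[0,107,0,0,0,0],[0,107,-50,0,0,0],[0,107,-80,0,0,0],[0,107,-91,0,0,0],[0,107,-91,0,0,0]]' 52; python3 -m inch '[[0,0,0,0,0,0],[0,0,0,0,0,0],[0,0,0,0,0,0],[0,0,0,0,0,0],[0,0,0,0,0,0],[0,0,0,0,0,0],[0,0,30,0,0,0],[0,0,60,0,0,0],[25,-50,60,0,0,0],[50,-105,60,0,0,0],[75,-160,60,0,0,0],[99,-209,60,0,0,0],[99,-209,60,0,0,0],[99,-209,30,0,0,0],[99,-209,10,0,0,0],[99,-209,1,0,0,0],[99,-209,0.5,0,0,0],[99,-209,0.5,0,0,0]]' 0 12
```

```text
time: 17.9
position: [0.4738, 0.3756, 0.0243]
tool_rot: [2.293, 2.147, -0.002]
ft_force: [0.1, 0.0, 0.8]
grip_width: 0.595
grip_force: 0.0
time: 20.15
position: [0.5723, 0.1686, 0.0254]
tool_rot: [2.29, 2.15, 0.001]
ft_force: [0.0, -0.8, -0.3]
grip_width: 0.388
grip_force: 12.0
```

```bash
python3 -m inch '[[0,0,0,0,0,0],[0,0,0,0,0,0],[0,0,0,0,0,0],[0,0,50,0,0,0],[0,0,100,0,0,0],[-30,-50,125,0,0,0],[-50,-105,125,0,0,2],[-70,-160,125,0,0,4],[-90,-215,125,0,0,7.2],[-105,-270,125,0,0,7.2],[-119,-327,125,0,0,7.2],[-119,-327,125,0,0,7.2],[-119,-327,90,0,0,7.2],[-119,-327,90,0,0,7.2],[-119,-327,90,0,0,7.2]]' 52;  python3 - <<'E'
from h import *
print(ctrl.get_state()['position'])
im,d=snap('side','s5'); lids('side',d,im)
cv2.imwrite('pics/s5c.png',cv2.resize(im[140:310,150:400,::-1],None,fx=3,fy=3))
im,d=snap('top','t3'); lids('top',d,im)
E
```

```text
time: 22.02
position: [0.4537, -0.1582, 0.1159]
tool_rot: [2.15, 2.29, 0.001]
ft_force: [0.1, 0.8, -0.1]
grip_width: 0.596
grip_force: 0.0
[ 0.45372138 -0.15816954  0.11587334]
side [251. 244.] 125 [562.9  52.2  39.2] med [559.3  53.9  40.8] [-56.9 -58. ]
side [231. 254.] 132 [564.6 111.7  38.5] med [562.2 114.9  41. ] [-59.1   1.5]
side [210. 264.] 145 [570.3 172.2  38.3] med [567.3 174.7  40.5] [-57.3  62.2]
top [220. 200.] 83 [573.1 170.2  38.7] med [574.  171.   40.1] [-54.5  60.4]
top [238. 201.] 84 [568.4 110.7  39.8] med [569.  110.6  39.3] [-55.3   0.7]
top [257. 202.] 82 [566.4  51.1  39.7] med [565.4  49.8  39.7] [-53.4 -58.9]
```

View pics/s5c.png

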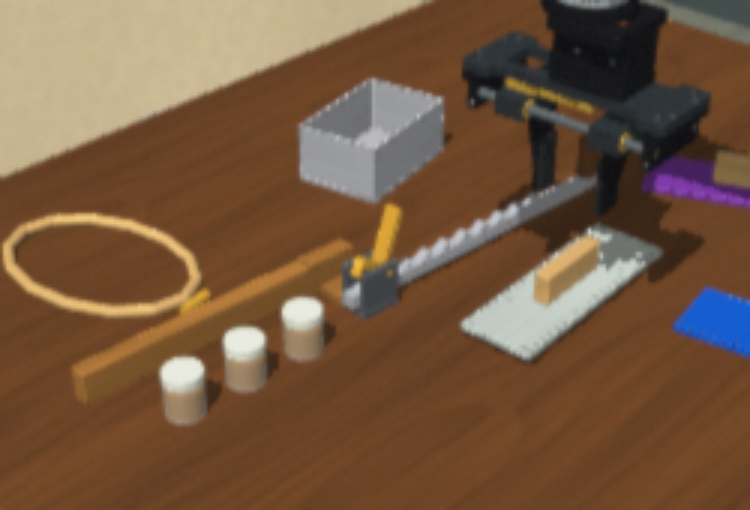

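The tubs stand in a row at about (184,390), (246,360) and (302,328), and the ruler lies under the gripper with its grip near (566,270). I'll descend and grip it.

```bash
python3 -m inch '[[0,0,-40,0,0,0],[0,0,-70,0,0,0],[0,0,-81,0,0,0],[0,0,-81,0,0,0]]' 52; python3 -m inch '[[0,0,0,0,0,0],[0,0,0,0,0,0],[0,0,0,0,0,0],[0,0,0,0,0,0],[0,0,0,0,0,0],[0,0,0,0,0,0],[0,0,0,0,0,0],[0,0,0,0,0,0]]' 0 40; python3 -m inch '[[0,0,10,0,0,0],[0,0,40,0,0,0],[0,0,70,0,0,0],[0,0,70,0,0,0]]'
```

```text
time: 22.62
position: [0.4534, -0.1588, 0.0344]
tool_rot: [-2.151, -2.289, -0.0]
ft_force: [-0.2, 0.1, 0.2]
grip_width: 0.595
grip_force: 0.0
time: 23.62
position: [0.4531, -0.1591, 0.0343]
tool_rot: [2.152, 2.289, -0.0]
ft_force: [-1.8, -0.9, 4.4]
grip_width: 0.18
grip_force: 40.0
time: 24.12
position: [0.4547, -0.1595, 0.1062]
tool_rot: [2.149, 2.285, 0.002]
ft_force: [-0.5, -0.1, -1.7]
grip_width: 0.182
grip_force: 40.0
```

```bash
python3 -m inch '[[6,50,0,0,0,-1.5],[12,105,0,0,0,-3],[18,160,0,0,0,-4.5],[24,215,0,0,0,-6],[31,260,0,0,0,-7.2],[31,274,0,0,0,-7.2],[31,274,0,0,0,-7.2],[31,274,-40,0,0,-7.2],[31,274,-65,0,0,-7.2],[31,274,-76,0,0,-7.2],[31,274,-76,0,0,-7.2]]'; python3 - <<'E'
from h import *
p=ctrl.get_state()['position'];print(p,rack(p))
im,d=snap('side','s6'); lids('side',d,im)
cv2.imwrite('pics/s6c.png',cv2.resize(im[200:340,140:340,::-1],None,fx=3,fy=3))
E
```

```text
time: 25.5
position: [0.4837, 0.1138, 0.0276]
tool_rot: [-2.292, -2.147, 0.002]
ft_force: [1.0, 0.6, -1.4]
grip_width: 0.179
grip_force: 40.0
[0.48367378 0.11376225 0.02756899] [-140.    -1.7]
side [230. 255.] 107 [565.6 116.8  38. ] med [561.8 118.3  40.7] [-58.4   6.6]
side [210. 264.] 147 [571.  171.3  38.5] med [566.9 174.9  40.6] [-56.6  61.3]
```

View pics/s6c.png

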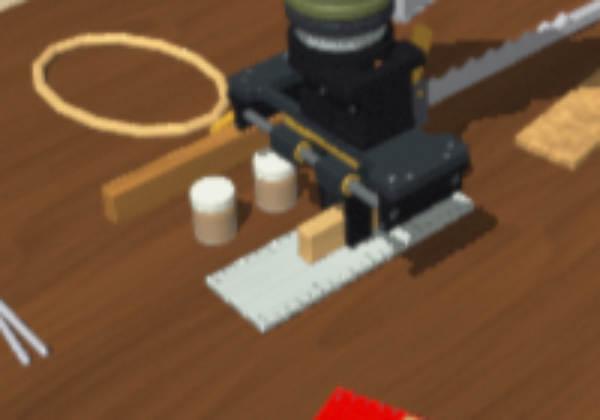

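The ruler at (350,260) is level and square to the row. I'll push it along rack x.

```bash
python3 -m inch '[[15,-1,0,0,0,0],[25,-1.6,0,0,0,0],[31,-2,0,0,0,0],[35,-2.3,0,0,0,0],[39,-2.5,0,0,0,0],[43,-2.8,0,0,0,0],[47,-3,0,0,0,0],[51,-3.3,0,0,0,0],[55,-3.6,0,0,0,0],[59,-3.8,0,0,0,0],[63,-4.1,0,0,0,0],[66,-4.3,0,0,0,0],[68,-4.4,0,0,0,0],[69,-4.5,0,0,0,0],[69,-4.5,0,0,0,0]]'; python3 - <<'E'
from h import *
p=ctrl.get_state()['position'];print(p,rack(p))
im,d=snap('side','s7'); lids('side',d,im)
im,d=snap('top','t7')
E
```

```text
time: 27.42
position: [0.5532, 0.1106, 0.0281]
tool_rot: [2.291, 2.149, 0.0]
ft_force: [-0.2, 0.2, -1.8]
grip_width: 0.182
grip_force: 40.0
[0.5531939  0.11060953 0.0281381 ] [-70.4  -0.4]
side [220. 248.] 98 [601.7 112.3  38.3] med [600.4 115.6  40.9] [-22.1   4.5]
side [201. 257.] 136 [606.7 169.6  38.4] med [603.  171.3  40.8] [-20.8  61.9]
```

```bash
python3 -m inch '[[1,0,0,0,0,0],[2,-0.1,0,0,0,0],[2,-0.1,0,0,0,0],[2,-0.1,0,0,0,0]]'; python3 -m inch '[[1,0,0,0,0,0],[2,-0.1,0,0,0,0],[2,-0.1,0,0,0,0],[2,-0.1,0,0,0,0]]'
```

```text
time: 28.02
position: [0.5552, 0.1105, 0.0281]
tool_rot: [2.291, 2.149, 0.0]
ft_force: [-1.5, 0.8, -2.0]
grip_width: 0.181
grip_force: 40.0
time: 28.52
position: [0.5563, 0.1104, 0.0279]
tool_rot: [-2.291, -2.149, 0.002]
ft_force: [-4.8, 1.6, 0.1]
grip_width: 0.179
grip_force: 40.0
```

```bash
python3 -m inch '[[1,0,0,0,0,0],[2,-0.1,0,0,0,0],[3,-0.2,0,0,0,0],[3,-0.2,0,0,0,0],[3,-0.2,0,0,0,0],[3,-0.2,0,0,0,0]]'; python3 - <<'E'
from h import *
p=ctrl.get_state()['position'];print(p,rack(p))
im,d=snap('side','s8'); lids('side',d,im)
im,d=snap('top','t8'); lids('top',d,im)
cv2.imwrite('pics/t8c.png',cv2.resize(im[160:270,180:370,::-1],None,fx=4,fy=4))
E
```

```text
time: 29.28
position: [0.5565, 0.1105, 0.0272]
tool_rot: [-2.288, -2.147, 0.009]
ft_force: [-10.4, 0.9, 3.4]
grip_width: 0.181
grip_force: 40.0
[0.55648233 0.11051733 0.02720886] [-67.1  -0.2]
side [220. 247.] 93 [611.3 112.   38.7] med [603.9 114.5  40.9] [-12.6   4.8]
side [201. 257.] 131 [609.5 169.5  38.1] med [606.5 171.   41. ] [-18.  62.]
top [258. 190.] 57 [605.   45.7  40.6] med [608.8  42.8  39.8] [-14.6 -61.8]
```

View pics/t8c.png

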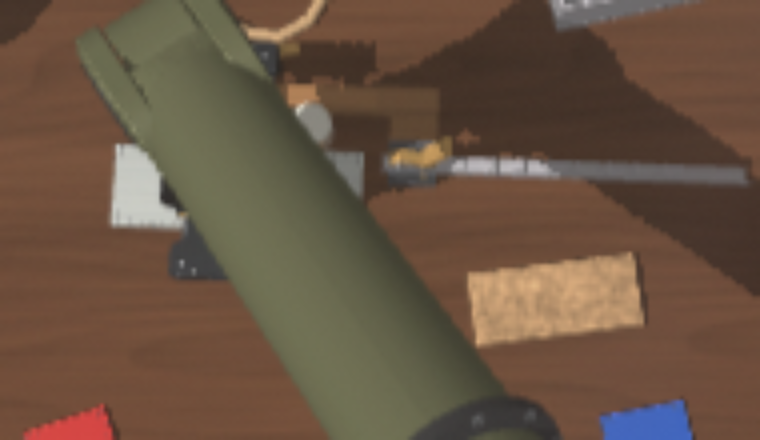

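The ruler lies along the tubs, with a solid 10 N stop. The visible tub at (313,122) is against the rail, and the cork rest is at (555,300). I'll retreat and lay the ruler back.

```bash
python3 - <<'E'
from h import *
c=np.array([pt('top',None,180+u/4,160+v/4,.01) for u,v in[(468,274),(633,252),(645,325),(477,346)]])
v=(c[0]+c[3]-c[1]-c[2])[:2];print(c.mean(0),np.degrees(np.arctan2(-v[0],v[1])),np.linalg.norm(v)/2)
E
python3 -m inch '[[-10,0.7,0,0,0,0],[-40,2.6,0,0,0,0],[-76,4.9,0,0,0,0],[-76,4.9,0,0,0,0],[-76,4.9,40,0,0,0],[-76,4.9,76,0,0,0],[-76,5,76,0,0,0],[-82,-45,76,0,0,1.5],[-88,-100,76,0,0,3],[-94,-155,76,0,0,4.5],[-100,-210,76,0,0,6],[-107,-255,76,0,0,7.2],[-107,-269,76,0,0,7.2],[-107,-269,76,0,0,7.2]]'
```

```text
[ 0.45511293 -0.15182406  0.01      ] 5.960595212727068 0.1388461130897112
time: 31.12
position: [0.4531, -0.1594, 0.1035]
tool_rot: [-2.154, -2.287, -0.001]
ft_force: [-0.7, 0.5, -1.4]
grip_width: 0.18
grip_force: 40.0
```

```bash
python3 -m inch '[[1,3,0,0,0,1],[1,3,-40,0,0,1],[1,3,-60,0,0,1],[1,3,-67,0,0,1],[1,3,-69,0,0,1],[1,3,-69,0,0,1]]';  python3 -m inch '[[0,0,0,0,0,0],[0,0,0,0,0,0],[0,0,0,0,0,0],[0,0,0,0,0,0],[0,0,40,0,0,0],[0,0,100,0,0,0],[20,-60,125,0,0,-8.2],[40,-110,125,0,0,-8.2],[60,-135,125,0,0,-8.2],[100,-156,125,0,0,-8.2],[100,-156,125,0,0,-8.2],[100,-156,125,0,0,-8.2]]' 52
python3 - <<'E'
from h import *
p=ctrl.get_state()['position'];print(p,rack(p))
im,d=snap('side','s9'); lids('side',d,im)
cv2.imwrite('pics/s9c.png',cv2.resize(im[120:320,150:420,::-1],None,fx=2.9,fy=2.9))
im,d=snap('top','t9'); lids('top',d,im)
cv2.imwrite('pics/t9c.png',cv2.resize(im[160:270,180:370,::-1],None,fx=4,fy=4))
E
```

```text
time: 31.88
position: [0.4549, -0.1556, 0.0359]
tool_rot: [2.13, 2.307, 0.001]
ft_force: [0.1, -0.9, -1.9]
grip_width: 0.18
grip_force: 40.0
time: 33.38
position: [0.5536, -0.311, 0.1596]
tool_rot: [-2.289, -2.149, -0.0]
ft_force: [-0.2, 0.0, -0.3]
grip_width: 0.6
grip_force: 0.0
[ 0.55362288 -0.31095005  0.1595591 ] [ -42.7 -421. ]
side [240. 237.] 116 [600.5  49.2  37.9] med [598.7  51.4  40.6] [-19.2 -58.5]
side [221. 247.] 123 [605.  109.6  37.8] med [602.7 111.7  40.8] [-18.7   2. ]
side [200. 257.] 131 [609.3 169.7  38.4] med [606.3 171.4  40.6] [-18.3  62.3]
top [221. 189.] 79 [612.9 167.   40.8] med [612.3 168.   40.2] [-14.5  59.8]
top [239. 190.] 81 [608.8 108.7  39.8] med [607.9 108.8  39.9] [-14.8   1.4]
top [257. 190.] 81 [604.7  47.4  40. ] med [605.   49.   39.7] [-15.  -60.1]
```

View pics/s9c.png

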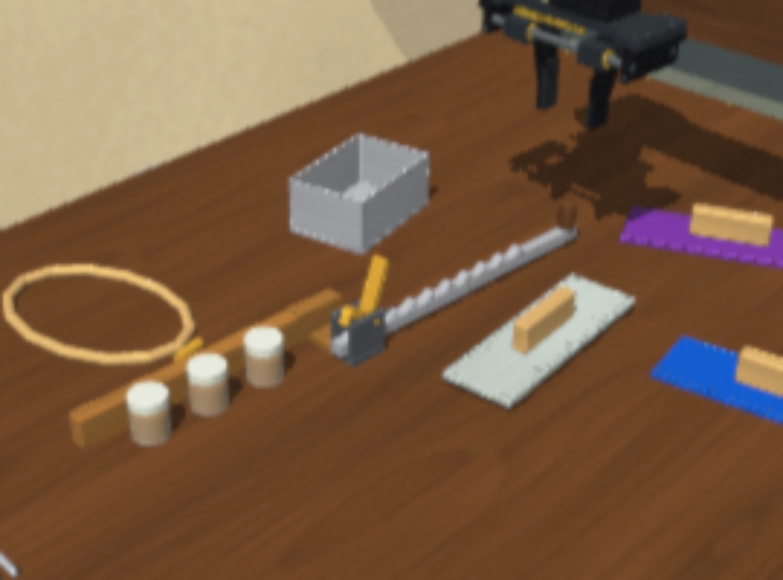

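View pics/t9c.png

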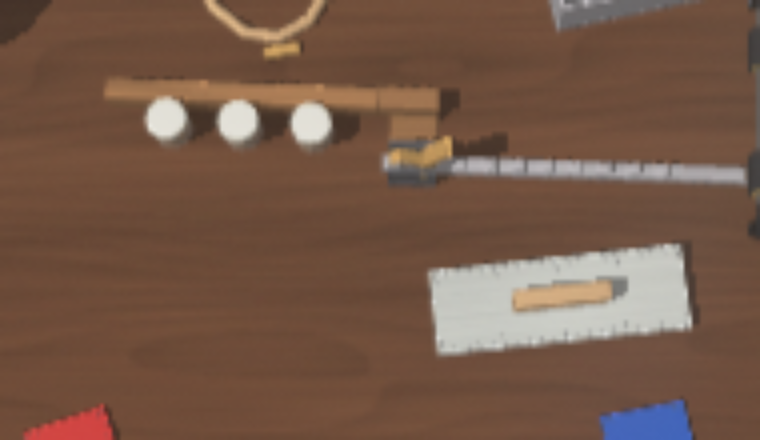

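The three tubs are flush at (166,119), (239,121) and (311,124), and the ruler lies on its rest at (560,298). Next I slide the bar home.

```bash
python3 -m inch '[[0,-3,0,0,0,0],[0,-3,-60,0,0,0],[0,-3,-105,0,0,0],[0,-3,-121,0,0,0],[0,-3,-121,0,0,0]]' 52; python3 -m inch '[[0,0,0,0,0,0],[0,0,0,0,0,0],[0,0,0,0,0,0],[0,0,0,0,0,0],[0,0,0,0,0,0],[0,0,0,0,0,0],[0,0,0,0,0,0]]' 0 25; python3 -m inch '[[1.3,20,0,0,0,0],[2.6,40,0,0,0,0],[3.9,60,0,0,0,0],[5.2,80,0,0,0,0],[6.5,100,0,0,0,0],[7.8,120,0,0,0,0],[9.1,140,0,0,0,0],[10.4,160,0,0,0,0],[11.7,180,0,0,0,0],[12.7,195,0,0,0,0],[13.4,206,0,0,0,0],[13.8,211,0,0,0,0],[13.8,212,0,0,0,0],[13.8,212,0,0,0,0]]'
```

```text
time: 34.1
position: [0.5538, -0.3148, 0.0391]
tool_rot: [-2.291, -2.149, 0.0]
ft_force: [-0.4, 0.3, 0.1]
grip_width: 0.594
grip_force: 0.0
time: 34.98
position: [0.5536, -0.315, 0.0394]
tool_rot: [-2.291, -2.149, 0.001]
ft_force: [-3.8, 0.6, 4.9]
grip_width: 0.198
grip_force: 25.0
time: 36.72
position: [0.5672, -0.1052, 0.0394]
tool_rot: [2.29, 2.147, -0.006]
ft_force: [-3.6, -6.5, 5.5]
grip_width: 0.201
grip_force: 25.0
```

```bash
python3 -m inch '[[0,0,0,0,0,0],[0,0,0,0,0,0],[0,0,0,0,0,0],[0,0,50,0,0,0],[0,0,100,0,0,0],[0,0,100,0,0,0]]' 52;  python3 -m inch '[[0,0,0,0,0,0],[0,0,0,0,0,0],[0,0,0,0,0,0],[0,0,0,0,0,0],[0,14,0,0,0,0],[0,14,-40,0,0,0],[0,14,-61,0,0,0],[0,14,-61,0,0,0]]' 0 20; python3 -m inch '[[0.3,5,0,0,0,0],[0.6,10,0,0,0,0],[1,15,0,0,0,0],[1.3,20,0,0,0,0],[1.6,25,0,0,0,0],[1.9,30,0,0,0,0],[2,33,0,0,0,0],[2,33,0,0,0,0]]'; python3 - <<'E'
from h import *
p=ctrl.get_state()['position'];print(rack(p),p)
E
```

```text
time: 37.48
position: [0.571, -0.1022, 0.1433]
tool_rot: [2.286, 2.146, 0.008]
ft_force: [-1.2, -0.1, -0.2]
grip_width: 0.593
grip_force: 0.0
time: 38.48
position: [0.5664, -0.0882, 0.0764]
tool_rot: [-2.288, -2.148, 0.003]
ft_force: [-0.4, 0.5, -0.8]
grip_width: 0.004
grip_force: 0.0
time: 39.48
position: [0.5699, -0.0554, 0.0781]
tool_rot: [-2.291, -2.15, -0.0]
ft_force: [0.6, -0.5, 0.7]
grip_width: 0.008
grip_force: 0.1
[ -43.  -164.9] [ 0.56987718 -0.05538348  0.07806878]
```

```bash
python3 -m inch '[[0.1,2,0,0,0,0],[0.3,4,0,0,0,0],[0.3,4,0,0,0,0]]'; python3 -m inch '[[0.1,1.5,0,0,0,0],[0.2,3,0,0,0,0],[0.2,3,0,0,0,0]]'
```

```text
time: 39.85
position: [0.57, -0.0523, 0.078]
tool_rot: [2.291, 2.149, -0.001]
ft_force: [-0.5, -2.3, -0.7]
grip_width: 0.001
grip_force: 1.2
time: 40.22
position: [0.5701, -0.0519, 0.0779]
tool_rot: [2.292, 2.146, -0.005]
ft_force: [0.0, -7.2, -0.9]
grip_width: 0.003
grip_force: 3.5
```

The lever stopped firmly at rack y = -161.4 mm, as expected for pawl 0. I'll back off, lift away and check.

```bash
python3 -m inch '[[-1,-15,0,0,0,0],[-1,-25,0,0,0,0],[-1,-25,60,0,0,0],[-1,-80,110,0,0,0],[-1,-140,130,0,0,0],[-1,-200,150,0,0,0],[-1,-260,150,0,0,0],[-1,-300,150,0,0,0],[-1,-300,150,0,0,0],[-1,-300,150,0,0,0],[-1,-300,150,0,0,0]]'; python3 - <<'E'
from h import *
im,d=snap('side','s10'); lids('side',d,im)
c1=cv2.resize(im[180:310,150:380,::-1],None,fx=3.4,fy=3.4); cv2.imwrite('pics/s10c.png',c1[:,:790])
im,d=snap('top','t10'); lids('top',d,im)
cv2.imwrite('pics/t10c.png',cv2.resize(im[120:270,130:370,::-1],None,fx=3.3,fy=3.3))
s=ctrl.get_state();print(s['time'],s['position'])
E
```

```text
time: 41.6
position: [0.5701, -0.3466, 0.2283]
tool_rot: [-2.288, -2.153, -0.002]
ft_force: [0.4, 0.3, -0.8]
grip_width: 0.001
grip_force: 0.0
side [240. 237.] 118 [601.8  49.7  38.5] med [598.3  52.4  40.4] [-18. -58.]
side [221. 247.] 122 [605.2 109.8  38.1] med [600.7 112.4  41.1] [-18.5   2.2]
side [200. 257.] 130 [610.  169.1  38.3] med [605.7 171.4  40.9] [-17.5  61.7]
top [221. 189.] 80 [613.4 167.   40. ] med [612.2 168.   40.2] [-14.1  59.9]
top [239. 190.] 82 [609.5 109.   40.3] med [608.  108.6  40.5] [-14.1   1.7]
top [257. 190.] 82 [604.7  47.5  38.7] med [604.9  48.8  40. ] [-14.9 -60. ]
41.7 [ 0.5699341  -0.34714578  0.22842268]
```

View pics/s10c.png

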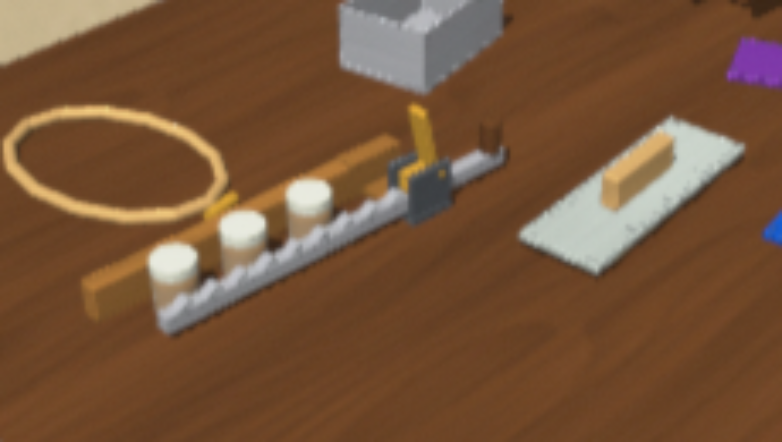

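View pics/t10c.png

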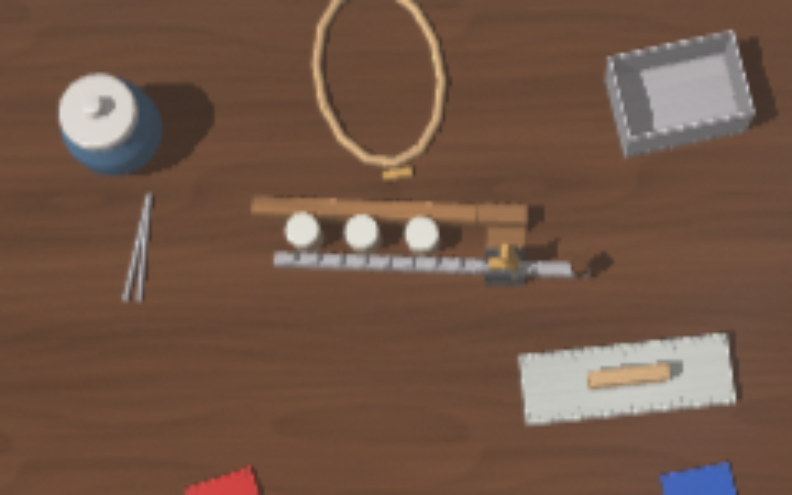

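The final pictures show the bar home in front of the row and the lever at (420,135) leaning to +y with the pawl down. The tubs are flush at (302,230), (361,232) and (422,233), the ruler is on its rest at (628,378), and nothing else has moved.

```bash
python3 -c "
from bench import ctrl
print(ctrl.close_job())"
```

```text
the job is handed in; nothing more can be done
None
```

I handed the job in after 42 s of robot time, without seeing a verdict: in the last pictures the three tubs stand flush against the rail, the bar is home with the pawl down, the ruler is on its rest, and the jar, hoop, caddy and tweezers look undisturbed.

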